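# Poise the bamboo muddler over the steel shot cup

### The arm

A 7-joint arm with a two-finger parallel gripper is mounted at the origin on the work surface. World frame = base frame: x ahead of the robot, y to its left, z up, the work surface at z = 0. Lengths are in mm, angles in rad, forces in N, time in s.
With the tool pointing down it reaches from about 425 to 800 mm from the base axis. Payload 8.3 kg.
Tool frame: the origin (TCP) lies at the very end of the fingers, on their centre line; the grasp point (between the pads) lies 19 mm behind it (r.hold_point_z is the distance from the TCP to the grasp point, in mm); x points along the fingers, z is the direction in which the jaws open and shut, and the axes are right-handed (so a half turn about x gives the same grasp; the last joint's range is limited). The gripper opens to 85 mm and grips with 20 to 120 N. Pads are 22 mm wide; open, the fingers measure 114 mm over their backs; the gripper's body (76 mm by 85 mm) begins 54 mm behind the grasp point. The pads swing forward as they close: fully open they stand 13 mm farther back than shut.
Start: joints at [1.277, 0.383, 0.016, 1.37, -0.006, 1.388, -0.046], TCP at [143.012, -608.4, 231.279] pointing down, gripper open.
Joint ranges: [-2.95, 2.95], [-0.25, 2.06], [-1.52, 1.56], [0.18, 2.33], [-1.44, 4.58], [0.02, 2.06], [-3.01, 3.01]. Speed limits (rad/s): [2.39, 2.39, 3.01, 3.01, 3.14, 3.14, 3.14].

### API

Orientations are given as a unit quaternion [w, x, y, z].
In Python, from bench import r gives the robot as it stands. Calls block until the motion is done:
- r.move_ptp(position, orientation): joint-space move of the TCP to a pose.
- r.move_straight(position, rot=None, vel=150): straight line of the TCP; rot=None keeps the orientation; vel is the mean speed in mm/s.
- r.goto_joints(angles): joint-space move.
- r.gripper_to(opening, force=None): finger opening in mm; force is the grip in N (None keeps the last); returns when the fingers have stopped.
- r.sleep(seconds).
- r.ik(position, orientation): joint angles nearest the present ones, or None.
- r.read_state(): the state.
- r.camera(name): name is "side" or "top" or "wrist"; returns (picture, depth): 400x640x3 uint8, red, green, blue; 400x640 float32, mm along the optical axis (not along the pixel's ray), 0 where there is no reading.
- r.camera_model(name): a dict with "mtx" (3x3 intrinsics, pixels), "D" ([k1, k2, p1, p2, k3] as OpenCV has them; the pictures are not rectified), "R" (3x3) and "t" (3): a world point X has camera coordinates R X + t. Camera axes: x right, y down, z forward; pixel columns grow to the right and rows downward; lengths in mm; the calibration is good to about 2 mm. A picture is of the moment at which its call begins: read the wrist's pose just before it. camera_model takes no time and is no camera call; for the wrist camera it gives the pose at the moment of the call.
A pose or a line that the arm cannot do raises r.MotionError and nothing moves.
- r.job_done(): hands the job in, once; it reports no verdict.
The state is a dict: "time": time; "qpos": joint angles; "joint_velocities": joint speeds; "joint_efforts": joint torques, N m; "ee_pos": TCP position; "ee_rot": TCP orientation; "force": force on the tool from outside, world axes, zero at the start; "ft_torque": the same for the moment, N m; "width": finger opening in mm.
Only numpy, scipy, OpenCV 4.12 (cv2) and the standard library are available. Lean on these libraries where they do the work, as an engineer would, in place of code of your own. Each camera call takes 0.05 s, during which the arm holds its last target. There are 200 camera calls.

### The job

Draw the bamboo muddler out of its white holder, lift it over the grey pegboard with the mint cups, and stop with its thick end hovering about 15 mm above the mouth of the steel shot cup, upright and centred so that it would go straight down inside, so I can check the fit by eye. Finish still holding it there motionless: do not let go, never touch the shot cup, do not bump the pegboard or its cups, leave the holder standing in its place, and leave everything else on the counter where it is.

Things in the scene. Friction and masses are not known exactly. Their poses are not given: they have to be found in the camera images.
- muddler_center (a point): Bamboo muddler: round light-brown stick, 170 mm long, about 90 g, standing thick end down in the holder. Head 30 mm across for the lowest 32 mm; handle 18 to 20 mm across from 60 to 150 mm above the bottom; 24 mm knob at 160 mm. This point: on its axis half-way up, 85 mm above the bottom; z along the axis to the handle's end. Bare above the holder's rim; a good grip is 40 mm above this point.
- muddler_tip (a point): Centre of the flat bottom of the muddler's head, 85 mm below muddler_center along its axis; z points up the axis to the handle's end.
- holder_rim (a point): White ceramic holder, loose, about 800 g: a thick-walled upright pot 80 mm tall, 64 mm outside and 42 mm inside diameter, inner floor 6 mm above the counter. This point is the centre of its mouth, 80 mm above the counter; z up. It stands on one side of the pegboard (left or right).
- shot_cup_rim (a point): Stainless steel shot cup, loose, about 90 g, standing on a round dark slate coaster (100 mm across, 8 mm thick) on the other side of the pegboard. 55 mm tall, 54 mm across the mouth, wall 2 mm (50 mm inside). This point is the centre of its mouth, 63 mm above the counter; z up.
- pegboard_top (a point): Grey pegboard panel, fixed, a screen between holder and cup: 280 mm long (its x), 18 mm thick (its y), 150 mm high. On each face a mint plastic cup sits mouth down on a slanting wooden peg; the cups reach 90 mm out from the panel's middle plane and 145 mm up. This point is the middle of the panel's top edge; x along the panel, y across it, z up.
- canister: Closed glass canister with bamboo lid, 94 mm across, 123 mm tall, loose, not to be moved. Origin at the centre of its underside.
- tea_tin: Green tea tin, 70 mm across, 100 mm tall, loose, not to be moved. Origin at the centre of its underside.
- bowl: Blue ceramic bowl, 110 mm across, 50 mm tall, loose, not to be moved. Origin at the centre of its underside.
- spoon: Bamboo spoon lying on the counter, 190 mm long along its x, loose, not to be moved. Origin under its middle.

How it is judged:
By the outcome, as a careful person would: the job done as asked, in the order asked, and still so for the second after the job is handed in, while the arm keeps its last pose, push and grip.
It also fails if it takes over 48 s, if anything falls off the work surface, if the arm or the gripper's body presses on something with over 40 N, if the wrist force passes 120 N, or if a joint passes its speed limit or range.

## Working session

There is one attempt and no reset: what is moved stays moved. The work goes in short steps, each a Python script; the robot and the scene stay as the last script left them, time stands still between calls to the robot, and variables do not carry over. Pictures are saved under pics/ and viewed, about 8 in all and at most 12, crops included, and the job is handed in when it is done.

```bash
mkdir -p pics; ls
python3 - <<'E'
from bench import r
import cv2, numpy as np
for n in("side","top"):
    p,d=r.camera(n); cv2.imwrite(f"pics/{n}0.png",p[:,:,::-1]); np.savez(f"{n}0.npz",p=p,d=d)
    m=r.camera_model(n); print(n,np.round(m["mtx"],1).tolist(),np.round(m["D"],4),np.round(-np.array(m["R"]).T@m["t"]),np.round(m["R"],3).tolist())
s=r.read_state();print(s["time"],s["ee_rot"],s["force"],r.hold_point_z,s["width"])
E
```

```text
pics
side [[433.3, 0.0, 319.1], [0.0, 433.3, 199.6], [0.0, 0.0, 1.0]] [-0.0649  0.      0.      0.      0.    ] [ 451. -776.  833.] [[0.983, -0.182, 0.012], [-0.113, -0.66, -0.743], [0.143, 0.729, -0.669]]
top [[397.2, 0.0, 318.7], [0.0, 397.2, 197.8], [0.0, 0.0, 1.0]] [-0.0826  0.      0.      0.      0.    ] [476. -21. 911.] [[0.023, -1.0, -0.016], [-0.989, -0.02, -0.143], [0.143, 0.019, -0.99]]
0.1 [ 0.55374725  0.43949709  0.55474041 -0.43871332] [-0.10717177 -0.87672234  0.9590693 ] 18.700000000000003 85.24992940681733
```

View pics/side0.png

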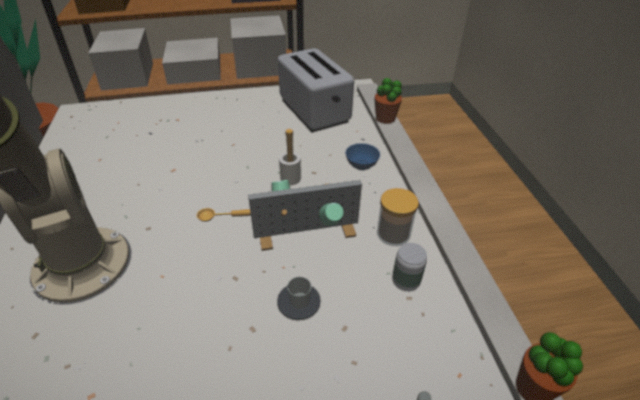

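View pics/top0.png

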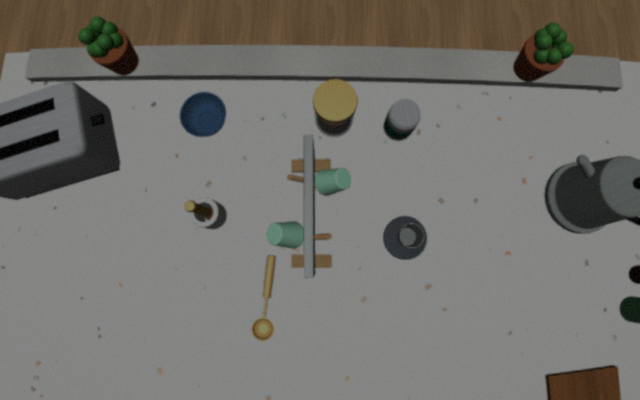

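The side view shows the muddler knob at (289,131) above the holder at (290,168), and the cup on its coaster at (298,290). The top view shows the holder at (205,213), the knob at (190,206), the cup at (408,236), and the panel along column 308. Next I'll turn these into positions with both depth clouds.

```bash
cat > h.py <<'E'
import cv2, numpy as np
def cloud(d,m,step=1):
    v,u=np.mgrid[0:400:step,0:640:step]; z=d[::step,::step]
    n=cv2.undistortPoints(np.stack([u,v],-1).reshape(-1,1,2).astype(np.float64),np.array(m["mtx"]),np.array(m["D"])).reshape(z.shape+(2,))
    c=np.dstack([n*z[...,None],z]); w=(c-np.array(m["t"]).ravel())@np.array(m["R"]); w[z==0]=np.nan
    return w
def ray(px,m,z):
    n=cv2.undistortPoints(np.array(px,float).reshape(-1,1,2),np.array(m["mtx"]),np.array(m["D"])).reshape(-1,2)
    R=np.array(m["R"]);o=-R.T@np.array(m["t"]).ravel(); d=np.c_[n,np.ones(len(n))]@R
    return o+d*((z-o[2])/d[:,2])[:,None]
def circ(p):
    A=np.c_[2*p[:,:2],np.ones(len(p))];x=np.linalg.lstsq(A,(p[:,:2]**2).sum(1),rcond=None)[0]
    return x[:2],np.sqrt(x[2]+x[0]**2+x[1]**2)
E
python3 - <<'E'
from bench import r
from h import *
np.set_printoptions(suppress=True,precision=1)
for n in("side","top"):
    f=np.load(f"{n}0.npz");m=r.camera_model(n);w=cloud(f["d"],m)
    px={"side":[(290,155),(289,131),(298,285),(305,190),(250,200),(362,185),(200,215),(398,197),(410,255),(362,152),(380,225)],"top":[(205,213),(190,206),(408,236),(308,205),(308,137),(308,275),(262,328),(335,100),(404,115),(203,115),(269,290)]}[n]
    print(n); 
    for u,v in px: print((u,v),w[v,u])
    box={"side":{"hold":(270,120,310,190),"cup":(270,270,330,320),"panel":(240,175,370,240)},"top":{"hold":(180,190,225,235),"cup":(380,212,430,262),"panel":(260,130,352,282)}}[n]
    for k,(a,b,c,e) in box.items():
        q=w[b:e,a:c].reshape(-1,3);q=q[~np.isnan(q[:,0])]
        print(k,np.histogram(q[:,2],bins=np.arange(-10,200,10))[0])
        for lo,hi in {"hold":[(70,88),(100,130),(130,155),(155,190)],"cup":[(3,13),(55,70)],"panel":[(143,158),(100,140)]}[k]:
            s=q[(q[:,2]>lo)&(q[:,2]<hi)]
            if len(s)>3: print(lo,hi,len(s),s.mean(0),s.min(0),s.max(0),*circ(s))
E
```

```text
side
(290, 155) [561.3 225.   98.8]
(289, 131) [561.8 230.7 176.1]
(298, 285) [ 522.7 -182.7   35.5]
(305, 190) [570.3   6.8 150.9]
(250, 200) [437.2   1.9 143.1]
(362, 185) [712.7   7.7 145.8]
(200, 215) [294.8 118.6   5.4]
(398, 197) [797.2 -27.7 124.6]
(410, 255) [ 774.5 -193.   100. ]
(362, 152) [801.1 306.1  23.4]
(380, 225) [753.3 -46.6  52.6]
hold [870 911  51  60  69  63  61  87 144  62  25  18  28  80 102  56  43  22
  34   0]
70 88 205 [560.8 231.1  78.1] [530.3 204.6  70.3] [592.5 267.8  87.9] [561.  236.5] 25.417448464090693
100 130 126 [537.3 135.1 120.8] [494.3  47.8 100.8] [572.1 238.5 130. ] [523.9 148.2] 92.27660318081502
130 155 191 [539.8  93.4 140.6] [495.8  10.5 130.1] [582.7 240.1 153. ] [607.1 124.5] 114.08919017872604
155 190 66 [562.5 232.3 168.6] [551.3 225.4 156. ] [573.9 244.3 177.5] [563.  235.3] 8.18682412206539
cup [ 991 1366  103  100  104  114  132   79    0    0    0    0    0    0
    0    0    0    0    0    0]
3 13 848 [ 518.3 -214.7    7.2] [ 452.7 -261.7    3. ] [ 597.8 -128.2   12.9] [ 522.3 -201.1] 40.79736126564047
55 70 145 [ 522.6 -204.4   
[... 1208 characters left out ...]
.5 249.5 179. ] [562.4 238. ] 8.253855314736223
cup [ 582 1415  234   40   51   48   56   70    0    0    0    0    0    0
    0    0    0    0    0    0]
3 13 1222 [ 517.6 -195.9    8. ] [ 465.5 -252.2    3. ] [ 577.  -147.3   13. ] [ 519.3 -200.6] 36.70897819786086
55 70 103 [ 523.2 -205.1   61.2] [ 496.2 -229.7   55.1] [ 547.8 -178.1   65.8] [ 521.7 -204. ] 25.388359008552197
panel [4829 4752  869   90   46   37   28   38    1    8  137  343  405  601
  436  712  607    0    0    0]
143 158 1283 [569.9  14.1 149.8] [433.7   3.  143.9] [711.7  65.1 153.6] [571.5  15.4] 80.67072566556855
100 140 1785 [570.1  14.2 121.4] [446.7 -68.6 100.1] [709.7  96.6 140. ] [573.9  16.6] 74.83844154053307
```

Both views agree: the muddler stands upright at about (562,238) with its top at z≈176. The cup rim is at about (522,-205), and the panel is at y≈13, x 434–712. I'll go above the muddler and check with the wrist camera.

```bash
cat >> h.py <<'E'
from scipy.spatial.transform import Rotation as Ro
def down(phi):
    x=np.array([0,0,-1.]);z=np.array([np.cos(phi),np.sin(phi),0]);q=Ro.from_matrix(np.c_[x,np.cross(z,x),z]).as_quat()
    return [q[3],q[0],q[1],q[2]]
E
python3 - <<'E'
from bench import r
from h import *
np.set_printoptions(suppress=True,precision=2)
s=r.read_state();q=s["ee_rot"];M=Ro.from_quat([q[1],q[2],q[3],q[0]]).as_matrix();print(M)
f=np.load("top0.npz");w=cloud(f["d"],r.camera_model("top"));print("kettle",w[190,590],w[185,615],w[385,580])
for p in(0,.5,1.57,2.1,2.6,-.5,-1.0,-1.57):
    print(p,[r.ik(x,down(p)) for x in([562,238,112],[562,238,285],[522,-205,184])])
E
```

```text
[[-0.    0.97  0.23]
 [ 0.    0.23 -0.97]
 [-1.   -0.   -0.  ]]
kettle [ 613.93 -556.6   139.68] [ 617.1  -579.75  183.44] [ 194.39 -595.67   19.51]
0 [array([ 0.22,  0.63, -0.98,  1.54,  0.54,  1.26, -0.83]), array([ 0.26,  0.55, -1.12,  1.28,  0.49,  1.59, -0.78]), array([ 0.74,  0.32, -0.52,  1.6 ,  0.16,  1.26,  0.19])]
0.5 [array([ 0.25,  0.65, -1.02,  1.54,  0.57,  1.27, -0.35]), array([ 0.33,  0.67, -1.35,  1.28,  0.65,  1.66, -0.38]), array([ 0.78,  0.33, -0.57,  1.6 ,  0.18,  1.27,  0.67])]
1.57 [array([ 0.3 ,  0.71, -1.12,  1.54,  0.65,  1.31,  0.67]), array([ 0.2 ,  0.5 , -0.99,  1.28,  0.41,  1.57,  0.84]), array([ 0.83,  0.34, -0.64,  1.6 ,  0.21,  1.27,  1.72])]
2.1 [array([ 0.27,  0.68, -1.07,  1.54,  0.61,  1.29,  1.22]), array([ 0.32,  0.63, -1.29,  1.28,  0.61,  1.64,  1.25]), array([ 1.22,  0.59, -1.28,  1.58,  0.58,  1.4 ,  1.98])]
2.6 [array([ 0.36,  0.82, -1.29,  1.53,  0.79,  1.39,  1.61]), array([ 0.32,  0.63, -1.29,  1.28,  0.61,  1.64,  1.75]), array([ 1.22,  0.59, -1.28,  1.58,  0.58,  1.4 ,  2.48])]
-0.5 [array([ 0.2 ,  0.61, -0.93,  1.54,  0.51,  1.25, -1.31]), array([ 0.21,  0.51, -1.01,  1.28,  0.42,  1.57, -1.24]), array([ 0.7 ,  0.31, -0.47,  1.61,  0.14,  1.26, -0.3 ])]
-1.0 [array([ 0.07,  0.54, -0.72,  1.55,  0.37,  1.2 , -1.72]), array([ 0.19,  0.49, -0.96,  1.29,  0.4 ,  1.56, -1.72]), array([ 0.66,  0.3 , -0.42,  1.61,  0.13,  1.26, -0.78])]
-1.57 [array([ 0.25,  0.65, -1.02,  1.54,  0.57,  1.27, -2.42]), array([ 0.16,  0.47, -0.91,  1.29,  0.37,  1.55, -2.27]), array([ 0.61,  0.3 , -0.36,  1.61,  0.11,  1.26, -1.34])]
```

Run:
```python
from bench import r
from h import *
np.set_printoptions(suppress=True,precision=2)
r.move_straight([143,-608.4,290])
q=np.array(r.read_state()["qpos"]);q[0]=-0.41;r.goto_joints(list(q))
r.move_ptp([562,238,290],down(0.4))
r.sleep(.3);s=r.read_state();print(s["time"],s["qpos"],s["ee_pos"],s["force"])
m=r.camera_model("wrist");p,d=r.camera("wrist");cv2.imwrite("pics/w1.png",p[:,:,::-1])
np.savez("w1.npz",p=p,d=d,**{k:np.array(m[k]) for k in m})
w=cloud(d,m).reshape(-1,3);w=w[~np.isnan(w[:,0])]
w=w[np.hypot(w[:,0]-562,w[:,1]-238)<40]
for lo,hi in((74,86),(90,150),(155,172),(172,185)):
    a=w[(w[:,2]>lo)&(w[:,2]<hi)];
    if len(a)>5:print(lo,hi,len(a),a.mean(0),a.min(0),a.max(0),*circ(a))
print(-m["R"].T@m["t"])
```

```text
4.475 [-0.45  0.33 -0.    1.31  0.    1.5  -0.05] [562.51 237.06 289.89] [ 0.05  0.58 -0.45]
74 86 1347 [557.31 246.25  79.61] [529.05 209.49  74.06] [590.8  271.31  85.74] [559.53 240.45] 26.168750804300952
90 150 196 [558.12 246.36 122.73] [551.56 238.78  90.06] [568.82 248.85 149.77] [561.05 239.22] 9.28756358383557
155 172 146 [558.69 244.44 168.84] [549.42 229.96 164.92] [572.74 250.74 171.89] [561.17 239.  ] 10.974290950709275
172 185 531 [561.02 239.51 174.3 ] [550.63 229.22 172.02] [571.25 249.48 176.49] [561.1  239.34] 7.187132240611067
[536.91 297.25 432.37]
```

View pics/w1.png

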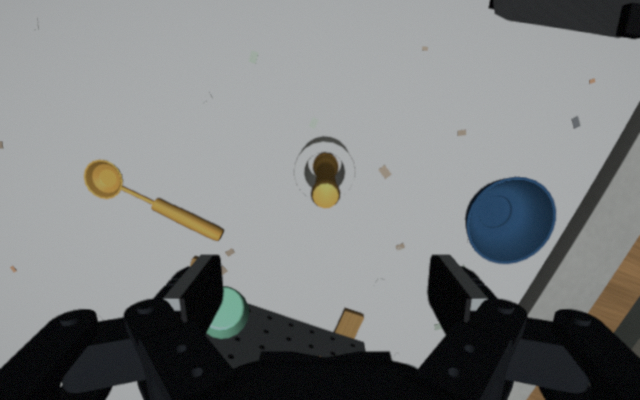

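The wrist view shows the knob at (326,195) inside the concentric holder mouth at (324,171). That gives a muddler axis of (561.2,239.1), upright. I'll descend, grip and lift.

Run:
```python
from bench import r
from h import *
np.set_printoptions(suppress=True,precision=2)
def st(n): s=r.read_state();print(n,round(s["time"],2),s["ee_pos"],s["force"],s["width"]);return s
r.move_straight([561.2,239.1,200],down(.4));s=st("above")
e=np.array([561.2,239.1,200])-s["ee_pos"];print(e)
r.move_straight([561.2+e[0],239.1+e[1],112.5],down(.4),vel=80);r.sleep(.2);st("down")
r.gripper_to(10,50);r.sleep(.2);st("grip")
m=r.camera_model("wrist");p,d=r.camera("wrist");cv2.imwrite("pics/w2.png",p[:,:,::-1])
```

```text
above 5.28 [561.69 239.24 200.97] [-0.06  0.48 -0.63] 85.18571525991455
[-0.49 -0.14 -0.97]
down 6.72 [560.96 239.06 113.01] [0.21 0.07 0.13] 85.28028458351345
grip 7.54 [560.78 239.03 112.58] [ 0.35 -0.33  0.64] 18.020850250528056
```

View pics/w2.png

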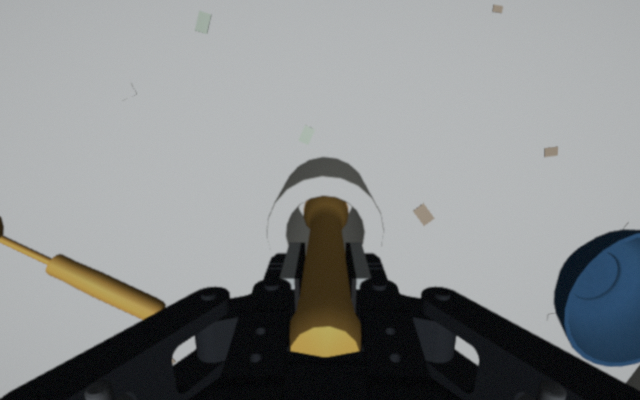

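The muddler is held at width 18.0 mm with its head still inside the holder. I'll lift it straight up slowly and check for tilt.

Run:
```python
from bench import r
from h import *
np.set_printoptions(suppress=True,precision=2)
def st(n): s=r.read_state();print(n,round(s["time"],2),s["ee_pos"],s["force"],s["width"],s["ft_torque"]);return s
p=np.array(r.read_state()["ee_pos"])
r.move_straight([p[0],p[1],200],vel=70);st("a")
r.move_straight([p[0],p[1],315],vel=130);r.sleep(.3);s=st("b")
out=[]
for n in("side","wrist"):
    m=r.camera_model(n);pic,d=r.camera(n);np.savez(n+"3.npz",p=pic,d=d)
    out.append(pic[:,:,::-1])
    w=cloud(d,m).reshape(-1,3);w=w[~np.isnan(w[:,0])];w=w[np.hypot(*(w[:,:2]-[561,239]).T)<25]
    for lo,hi in((205,215),(215,225),(225,240),(270,290),(290,310)):
        a=w[(w[:,2]>lo)&(w[:,2]<hi)]
        if len(a)>5:print(n,lo,hi,len(a),a.mean(0),a.min(0),a.max(0),*circ(a))
cv2.imwrite("pics/c3.png",np.vstack([cv2.resize(out[0][60:220,200:400],(640,512))[:300],cv2.resize(out[1],(480,300))[:, :].copy() if 0 else cv2.copyMakeBorder(cv2.resize(out[1],(480,300)),0,0,0,160,cv2.BORDER_CONSTANT)]))
```

```text
a 8.99 [560.54 238.91 199.37] [-0.68 -0.32 -1.64] 18.11156904566989 [-0.05  0.05 -0.01]
b 10.32 [560.68 238.96 314.5 ] [-0.01 -0.28 -0.34] 18.018886052644184 [ 0.04 -0.04  0.01]
side 205 215 19 [560.12 228.73 211.77] [548.02 222.26 206.63] [573.66 243.02 214.77] [562.59 237.37] 13.050413870315156
side 215 225 34 [560.91 227.63 219.94] [547.37 219.26 215.3 ] [574.38 238.44 224.74] [561.29 234.54] 11.94044459449103
side 225 240 55 [560.09 227.   232.69] [547.78 220.13 225.47] [574.73 236.56 239.72] [561.71 234.75] 12.008082181318095
side 270 290 46 [560.34 231.18 280.56] [552.35 226.01 270.37] [568.62 237.84 289.76] [560.69 234.21] 6.688842412538682
side 290 310 50 [560.89 229.63 300.84] [552.7  225.39 290.17] [569.05 234.35 309.99] [561.01 233.34] 6.498987044566969
wrist 205 215 47 [555.35 250.36 212.52] [546.01 239.57 208.86] [568.68 253.53 214.92] [560.64 238.77] 14.636755707463772
wrist 215 225 109 [556.14 250.12 219.91] [545.8  238.48 215.22] [572.52 253.52 224.82] [560.69 238.65] 14.728777247915842
wrist 225 240 221 [555.95 249.26 233.73] [545.41 229.29 225.03] [574.82 253.92 240.  ] [560.65 238.63] 14.821784095559096
wrist 270 290 331 [557.8  245.24 280.45] [551.44 237.89 270.03] [568.58 247.72 289.94] [560.59 238.5 ] 8.93324141321115
wrist 290 310 480 [557.74 245.35 300.53] [551.08 238.   290.01] [568.86 247.99 309.99] [560.56 238.46] 9.12751629017395
```

View pics/c3.png

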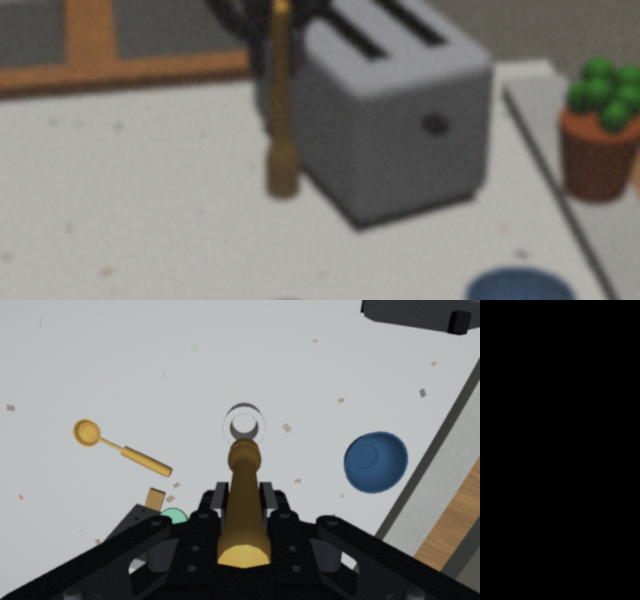

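The muddler is clear of the holder. Its axis is vertical (the fitted centre shifts ≤0.3 mm over 90 mm) and the tip is at z≈208. Now I'll cross the pegboard and stop high above the cup.

Run:
```python
from bench import r
from h import *
np.set_printoptions(suppress=True,precision=2)
def st(n): s=r.read_state();print(n,round(s["time"],2),s["ee_pos"],s["force"],s["width"],s["qpos"]);return s
r.move_straight([522.3,-205,315],vel=150);r.sleep(.3);st("over")
r.move_straight([522.3,-205,240],vel=100);r.sleep(.4);st("lower")
m=r.camera_model("wrist");pic,d=r.camera("wrist");np.savez("w4.npz",p=pic,d=d,**{k:np.array(m[k]) for k in m});cv2.imwrite("pics/w4.png",pic[:,:,::-1])
for n,m_,d_ in[("wrist",m,d)]+[(n,r.camera_model(n),r.camera(n)[1]) for n in("top","side")]:
    w=cloud(d_,m_).reshape(-1,3);w=w[~np.isnan(w[:,0])];w=w[np.hypot(*(w[:,:2]-[522,-205]).T)<32]
    for lo,hi in((30,52),(52,60),(60,67),(135,150),(150,165),(200,230)):
        a=w[(w[:,2]>lo)&(w[:,2]<hi)]
        if len(a)>5:print(n,lo,hi,len(a),a.mean(0),a.min(0),a.max(0),*circ(a))
```

```text
over 13.85 [ 522.33 -204.92  315.03] [ 0.25 -0.61 -0.64] 17.88108576230417 [ 0.09  0.22  0.28  1.41 -0.06  1.52  0.77]
lower 15.15 [ 522.38 -205.05  240.23] [-0.31  0.77 -1.55] 17.949966100535324 [ 0.09  0.24  0.27  1.55 -0.07  1.36  0.77]
wrist 30 52 249 [ 520.52 -207.28   41.14] [ 497.01 -225.82   30.05] [ 544.42 -180.67   51.98] [ 520.53 -204.36] 22.712151112562136
wrist 52 60 106 [ 521.02 -208.16   56.28] [ 496.13 -226.93   52.28] [ 545.32 -179.03   60.  ] [ 520.49 -204.26] 24.22701152787209
wrist 60 67 273 [ 517.19 -198.35   62.54] [ 493.89 -228.37   60.32] [ 546.99 -178.81   64.79] [ 520.75 -204.74] 25.450937421831217
wrist 135 150 151 [ 517.47 -194.03  142.61] [ 507.48 -205.28  135.02] [ 534.39 -190.42  149.8 ] [ 522.37 -205.22] 14.664765147445783
wrist 150 165 206 [ 517.78 -194.4   158.53] [ 507.08 -211.21  150.06] [ 536.36 -189.86  165.  ] [ 522.34 -205.36] 14.905466655013353
wrist 200 230 599 [ 519.52 -198.65  216.36] [ 512.83 -206.09  200.08] [ 530.39 -196.07  229.92] [ 522.21 -205.45] 9.003070139040481
top 30 52 58 [ 521.14 -205.91   40.48] [ 498.6  -225.67   30.18] [ 544
[... 781 characters left out ...]
0.76   51.93] [ 522.51 -206.46] 23.783492952920074
side 52 60 97 [ 523.9  -202.63   55.91] [ 497.08 -232.74   52.01] [ 547.26 -179.68   59.9 ] [ 522.51 -206.34] 25.061445562253294
side 60 67 82 [ 522.42 -207.82   61.97] [ 495.66 -233.15   60.11] [ 548.8  -179.85   64.93] [ 522.7  -206.26] 25.614023734418463
side 135 150 62 [ 522.78 -217.04  142.85] [ 508.91 -221.92  135.54] [ 537.28 -206.93  149.73] [ 523.79 -206.68] 14.043444595796489
side 150 165 72 [ 522.28 -216.97  157.45] [ 509.13 -221.24  150.02] [ 537.46 -207.36  164.95] [ 523.8  -206.23] 14.364799943570642
side 200 230 98 [ 522.65 -212.63  214.93] [ 514.72 -216.88  200.07] [ 533.16 -203.54  229.81] [ 523.52 -207.03] 8.224965736342563
```

View pics/w4.png

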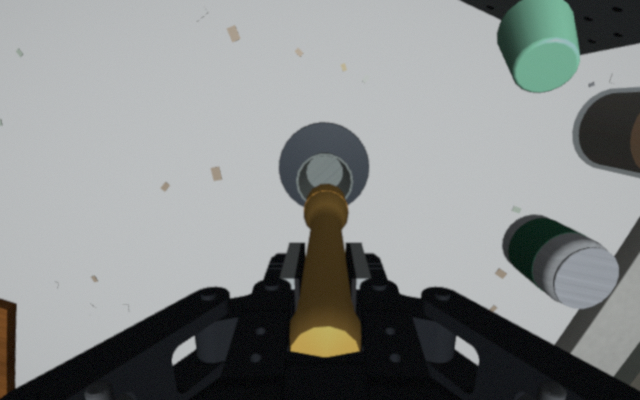

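In the wrist view the cup mouth at (325,178) sits just behind the head at (326,205). All three cameras put the cup about (-1.5,+0.5) mm from the muddler axis, so I'll apply that and descend to tip z≈78.

Run:
```python
from bench import r
from h import *
np.set_printoptions(suppress=True,precision=2)
def st(n): s=r.read_state();print(n,round(s["time"],2),s["ee_pos"],s["force"],s["width"]);return s
r.move_straight([520.8,-204.5,240],vel=20)
r.move_straight([520.8,-204.5,184.5],vel=40);r.sleep(.6);st("hover")
for n in("wrist","top","side"):
    m=r.camera_model(n);p,d=r.camera(n);W=cloud(d,m)
    if n=="side":cv2.imwrite("pics/s5.png",cv2.resize(p[210:330,220:380,::-1],(800,600),interpolation=cv2.INTER_CUBIC))
    w=W.reshape(-1,3);w=w[~np.isnan(w[:,0])];w=w[np.hypot(*(w[:,:2]-[521,-204.5]).T)<32]
    h=w[(w[:,2]>70)&(w[:,2]<110)];print(n,"lowest head",np.sort(h[:,2])[:6])
    for lo,hi in((52,60),(60,67),(82,95),(95,108),(150,170)):
        a=w[(w[:,2]>lo)&(w[:,2]<hi)]
        if len(a)>5:print(n,lo,hi,len(a),*circ(a))
```

```text
hover 17.69 [ 520.79 -204.54  184.49] [ 0.78 -0.29 -0.74] 17.5898716410799
wrist lowest head [79.65 79.67 79.76 79.79 79.93 79.98]
wrist 52 60 161 [ 520.49 -204.05] 24.34785654891737
wrist 60 67 428 [ 520.64 -204.31] 25.512833660298472
wrist 82 95 141 [ 520.69 -204.61] 14.640126550767196
wrist 95 108 180 [ 520.68 -204.78] 14.86811217161331
wrist 150 170 397 [ 520.61 -204.95] 9.042930747136742
top lowest head [78.87 79.81 82.58 83.72 84.09 84.33]
top 52 60 37 [ 521.42 -203.66] 25.233370407732128
top 60 67 53 [ 521.65 -204.37] 25.60981657613982
top 82 95 20 [ 521.68 -204.72] 14.701298572426635
top 95 108 19 [ 521.59 -204.92] 14.939737835592942
top 150 170 19 [ 521.47 -204.9 ] 8.705870589226926
side lowest head [79.08 80.68 80.74 80.79 80.84 80.98]
side 52 60 70 [ 522.49 -206.62] 25.000819957972638
side 60 67 62 [ 522.59 -206.39] 25.678414067866886
side 82 95 50 [ 522.3  -207.38] 13.08546554164633
side 95 108 52 [ 522.48 -205.75] 14.672346319972515
side 150 170 58 [ 522.05 -206.66] 7.974678607151286
```

View pics/s5.png

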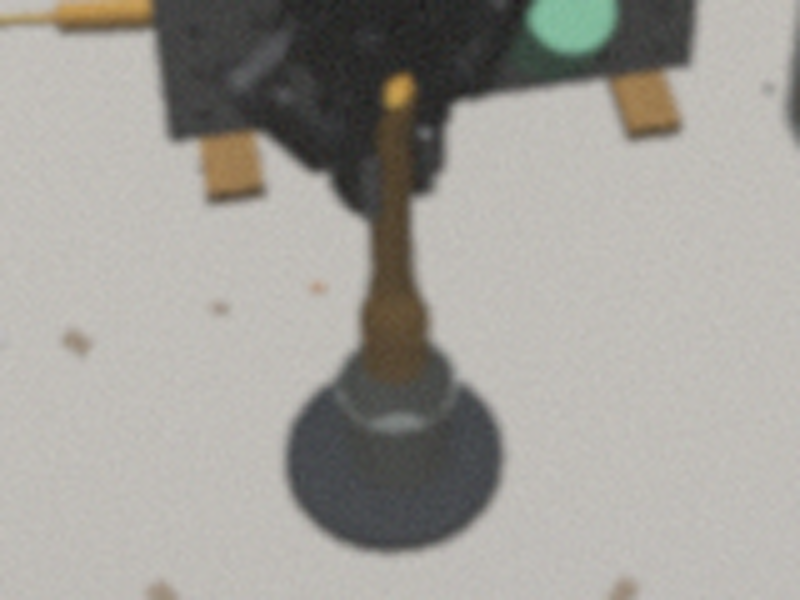

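The head hovers centred over the cup mouth, to within about 0.4 mm in the wrist and top views, with its bottom at z≈78–79. One last check of the other objects, then hand in.

Run:
```python
from bench import r
from h import *
np.set_printoptions(suppress=True,precision=1)
m=r.camera_model("top");f=np.load("top0.npz")["d"];d=r.camera("top")[1]
for n,(x,y,R,lo,hi) in dict(holder=(560.5,239,34,72,86),canister=(797,-35,50,115,130),tin=(774,-185,38,95,106),bowl=(802,280,60,40,56),spoon=(350,108,95,5,30)).items():
    o=[]
    for z in(f,d):
        w=cloud(z,m).reshape(-1,3);w=w[(np.hypot(w[:,0]-x,w[:,1]-y)<R)&(w[:,2]>lo)&(w[:,2]<hi)];o+=[np.median(w,0),len(w)]
    print(n,*o)
s=r.read_state();print(s["time"],s["ee_pos"],s["width"],np.abs(s["joint_velocities"]).max())
r.job_done()
```

```text
holder [555.6 232.5  79.7] 389 [560.7 239.3  79.7] 438
canister [795.1 -34.8 122.6] 1539 [795.2 -34.8 122.6] 1535
tin [ 780.3 -186.    99.6] 647 [ 780.3 -186.    99.5] 642
bowl [821.6 297.5  47.3] 321 [819.5 298.8  47.6] 315
spoon [340.9 107.9  13.6] 593 [346.9 108.2  13.6] 578
17.8917 [ 520.8 -204.5  184.5] 18.136891107104034 0.001967189148107083
the job is handed in; nothing more can be done
```

The job is handed in: the arm is holding the muddler upright and still over the shot cup, at 17.9 s of the 48 s allowed. I gripped it at 50 N, drew it straight up out of the holder, and carried it over the pegboard with its tip at about 208 mm. I then corrected by (-1.5, +0.5) mm using all three cameras and lowered it to the hover.

- **Centring:** the head is within about 0.4 mm of the cup's axis in the wrist and top views. The side view agreed to about 1 mm; its fit on the lowest part of the head is poor because few points were visible.
- **Upright:** the axis drifts about 0.3 mm over roughly 70 mm of its length.
- **Height:** the arm's own position puts the head's bottom at z≈78 mm, so the gap is about 15 mm. The lowest visible points read 79–80 mm, so it could be 1–2 mm more.
- **Motion and contact:** joint speeds were near zero, the grip was steady at about 18 mm, and the force readings I took stayed under about 2 N.
- **Other objects:** the canister and tea tin are unchanged, and the holder stands at its original spot. Its raw median shifted about 8 mm only because the muddler hid part of the rim before.
- **Less certain:** the bowl and spoon medians differ by 2–6 mm along their length. I put this down to sampling noise, as the arm never came close to either, but I did not check it further. I also did not re-measure the pegboard cups after crossing.

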